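# Clamp a thin tube in the yoke vise with the loose crank

## Task

The aluminium tube lies in the saddle of the yoke vise with the screw's pressure pad still wound up above it. Fit the loose crank fully home on the squared end of the vise screw and wind it clockwise until the pad grips the tube firmly, stopping soon after you feel it tighten, because the thin wall must not be crushed. Then let go, leaving the crank on the screw, and leave everything else on the bench where it stands.

Things in the scene. Friction and masses are not known exactly. Their poses are not given: they have to be found in the camera images.
- vise: grey cast-iron yoke vise for tubes, bolted to the bench: foot 110 x 180 x 18 mm, two legs 142 mm apart over their outsides rising to a bridge whose nut boss (48 mm across) ends 192 mm above the bench. Origin: centre of the foot's underside, straight below the screw. x runs along the tube, y across the yoke, z up.
- tube: loose thin-walled aluminium tube, about 40 mm outside, 260 mm long, lying in the V saddle, axis level along its x. Origin at its middle, 62 mm above the bench.
- pad: round dark steel pressure pad, 38 mm across, at the screw's foot under the yoke. Origin: centre of its flat underside, below the squared end; it meets the tube about 20 mm above the tube's axis and starts 7 to 13 mm higher. Free winding takes 2 to 4 N at the crank handle; as the tube is gripped, about 12 N more per radian. 8 to 13 N at the handle is a firm grip; over about 16 N crushes the tube.
- screw_end (a point): centre of the top face of the screw's squared end, pointing straight up above the yoke: 16 mm across flats, 26 mm long, top 3.5 mm chamfered to 11 mm; round 24 mm thread below. This frame rides up and down with the screw but does NOT turn with it: the square's angle differs each time and is not measured. Clockwise from above drives screw, pad and crank down 5 mm a turn; self-locking.
- crank: loose steel crank, 0.42 kg, lying on the bench on its flat underside, handle up. Hub 30 x 30 mm square, 36 mm tall; from its foot a flat arm 22 mm wide and 12 mm thick runs along +x to the handle 80 mm away. Origin: centre of the hub's underside, the mouth of the socket; x along the arm, z up.
- crank_socket (a point): centre of the mouth of the socket in the hub's underside (the crank's origin and axes): a square hole 17.2 mm across flats, flats parallel to the hub's sides, 24 mm deep; it fits the squared end in four ways, 90 degrees apart. Fully home, its roof rests on the screw's end: this point is 24 mm below screw_end, and the arm clears the boss by 6 mm or more.
- crank_grip (a point): middle of the crank's turned wooden handle, 80 mm from the hub's axis and 49 mm above the crank's underside. The handle is upright, 22 mm thick and 66 mm long (16 to 82 mm above the underside), and spins freely on its pin, so a hand that holds it need not turn with the crank.
- cartridge: bystander: sealant cartridge standing upright, 49 mm thick, 282 mm tall with its nozzle. Origin: centre of its foot.
- castor: bystander: swivel castor standing on its 80 x 62 mm plate, wheel up, 110 mm tall. Origin: centre of the plate's underside.
- carton: bystander: small carton of screws 70 x 110 x 55 mm. Origin: centre of its underside.
Not all that is in view belongs to the job. What is shaped like the crank but orange is not meant.

How it is judged:
On the way, in this order (a step that is already met when the one before it is completed fails the run):
1. the crank is fully home on the screw's squared end (horizontal distance between crank_socket and screw_end below 0.004 m and z of crank_socket in the frame of screw_end below -0.02 m and angle between crank's own z axis and vertical below 0.15 rad), for 0.2 s.
2. wound with the crank on the screw until the pad grips the tube (contact force between pad and tube above 30 N and horizontal distance between crank_socket and screw_end below 0.004 m and z of crank_socket in the frame of screw_end below -0.02 m), for 0.2 s.
At the end, for the whole second after the job is handed in: The pad presses the tube with more than 30 N, the tube still lies in the saddle (its middle within 45 mm of the vise's), and the crank stands at rest on the squared end, at least 20 mm of the 24 mm deep socket over it and centred within 4 mm (all of step 2 and linear speed of crank below 0.02 m/s and horizontal distance between tube and vise below 0.045 m); the robot touches nothing.
It fails at once if the thin tube is crushed: more than 90 N between pad and tube (contact force between pad and tube above 90 N).
It fails at once if the cartridge is knocked about (moved over 30 mm) (distance of cartridge from where it was at the start of the episode above 0.03 m).
It fails at once if the castor is knocked about (moved over 30 mm) (distance of castor from where it was at the start of the episode above 0.03 m).
It fails at once if the carton is knocked about (moved over 30 mm) (distance of carton from where it was at the start of the episode above 0.03 m).
It also fails if it takes over 72 s, if anything falls off the work surface, if the arm or the gripper's body presses on something with over 40 N, if the wrist force passes 120 N, or if a joint passes its speed limit or range.

## Robot

A 7-joint arm with a two-finger parallel gripper is mounted at the origin on the work surface. World frame = base frame: x ahead of the robot, y to its left, z up, the work surface at z = 0. Lengths are in m, angles in rad, forces in N, time in s.
With the tool pointing down it reaches from about 0.4 to 0.875 m from the base axis. Payload 19.3 kg.
Tool frame: the origin (TCP) lies at the very end of the fingers, on their centre line; the grasp point (between the pads) lies 19 mm behind it; z points along the fingers, y is the line along which they close (so a half turn about z gives the same grasp; the last joint's range is limited). The gripper opens to 85 mm and grips with 20 to 120 N. Pads are 22 mm wide; open, the fingers measure 114 mm over their backs; the gripper's body (76 mm by 85 mm) begins 54 mm behind the grasp point. The pads swing forward as they close: fully open they stand 13 mm farther back than shut.
Start: joints at [-1.363, 0.521, -0.036, 1.599, 0.021, 1.021, -0.113], TCP at [0.171, 0.601, 0.231] pointing down, gripper open.
Joint ranges: [-2.91, 2.91], [-0.3, 2.13], [-1.5, 1.42], [0.17, 2.43], [-1.26, 4.41], [0.16, 1.93], [-2.52, 2.52]. Speed limits (rad/s): [1.89, 1.89, 2.39, 2.39, 3.01, 3.01, 3.01].

## Interface

Orientations are given as [roll, pitch, yaw] about the fixed x, y, z axes, in that order (R = Rz(yaw) Ry(pitch) Rx(roll)).
In Python, from workcell import bot gives the robot as it stands.
- The arm moves only by the shell command python3 -m crank 'ROWS' [FORCE]. ROWS is a JSON object of lists of equal length, an entry for each row: "travel": the shift along the world's x, y, z in cm, a list of three; "turn": the turn, a rotation vector about the world's x, y, z in degrees, a list of three; "gripper": the closure, from 0 (fully open) to 1 (shut). A call has exactly 5 rows; each row is the pose to reach, as a shift and turn from the pose commanded when the call began; what a row does not reach only later rows make up. A row lasts 1/10 s, in which the tool goes at most 50 mm and 8.59 degrees, less where a joint would pass 70% of its speed; a pose out of reach is approached as far as the arm can. A call with a gripper value outside its range is refused whole. The fingers move at their own pace and stop on an object; FORCE is the grip in N (left out, the last holds). Time passes only in rows, so rows that repeat a pose let the fingers close, or fill a call up. It gives the time, the measured TCP pose, the force, the opening and the grip force at its end, in the units of the state.
- bot.observe(): the state, without advancing time (a new reading comes with each control period).
- bot.grab_frame(name): name is "side" or "top" or "wrist"; returns a dict with "pixels" (480x640x3 uint8, red, green, blue), "fx", "fy", "cx", "cy" (pixels), "extrinsics" (4x4, takes a point from world to camera coordinates). Camera axes: x right, y down, z forward; pixel columns grow to the right and rows downward; lengths in m; the calibration is good to about 2 mm. A picture is of the moment at which its call begins. There is no depth.
- bot.job_done(): hands the job in; it is judged then, once.
The state is a dict: "clock": time; "qpos": joint angles; "qd": joint speeds; "joint_efforts": joint torques, N m; "position": TCP position; "tool_rot": TCP orientation; "force": force on the tool from outside, world axes, zero at the start; "moment": the same for the moment, N m; "grip_width": finger opening in m; "finger_force": force on a finger pad.
Only numpy, scipy, OpenCV 4.12 (cv2) and the standard library are available. Lean on these libraries where they do the work, as an engineer would, in place of code of your own. Each camera call takes 0.05 s, during which the arm holds its last target. There are 200 camera calls.

## Working session

There is one attempt and no reset: what is moved stays moved. The work goes in short steps, Python scripts to look and compute and a shell command to move; the robot and the scene stay as the last step left them, time stands still between calls to the robot, and variables do not carry over. Pictures are saved under pics/ and viewed, at most 10 in all, crops included, and the job is handed in when it is done.

```bash
ls; mkdir -p pics
python3 - <<'E'
from workcell import bot
import cv2,numpy as np
for n in["top","side"]:
    f=bot.grab_frame(n); cv2.imwrite(f"pics/{n}0.png",f["pixels"][:,:,::-1]); print(n,f["fx"],f["fy"],f["cx"],f["cy"],np.round(f["extrinsics"],4).tolist())
print(bot.observe())
E
```

```text
pics
top 624.2229295020744 624.2229295020744 322.7823453798247 240.1498490695053 [[-0.0038, -1.0, -0.0088, 0.0252], [-0.9949, 0.0047, -0.1007, 0.5715], [0.1007, 0.0084, -0.9949, 1.5972], [0.0, 0.0, 0.0, 1.0]]
side 542.6233918229001 542.6233918229001 317.05739039424714 238.44175054133956 [[0.8898, -0.4557, 0.0244, -0.5146], [-0.2319, -0.4975, -0.8359, 0.2794], [0.393, 0.7381, -0.5484, 1.1902], [0.0, 0.0, 0.0, 1.0]]
{'clock': 0.1, 'qpos': array([-1.3631795 ,  0.52191563, -0.03629506,  1.59993041,  0.02121406,
        1.02109433, -0.11280907]), 'qd': array([ 0.00108574, -0.00102926,  0.00077842,  0.00234529,  0.0004961 ,
       -0.00125512,  0.00259108]), 'joint_efforts': array([ 3.11103264e-03, -9.28482842e+01,  1.98395759e+00, -3.70535839e+01,
        1.81215839e-02,  5.26738615e-03, -2.98083376e-05]), 'position': array([0.17138532, 0.60074441, 0.23081519]), 'tool_rot': array([-3.14063467e+00,  9.45939985e-05,  2.86373474e+00]), 'force': array([-0.84920271,  0.29092949, -0.0144802 ]), 'moment': array([ 0.00537793,  0.03026982, -0.00857602]), 'finger_force': 0.0, 'grip_width': 0.08504030897319043}
```

View pics/top0.png

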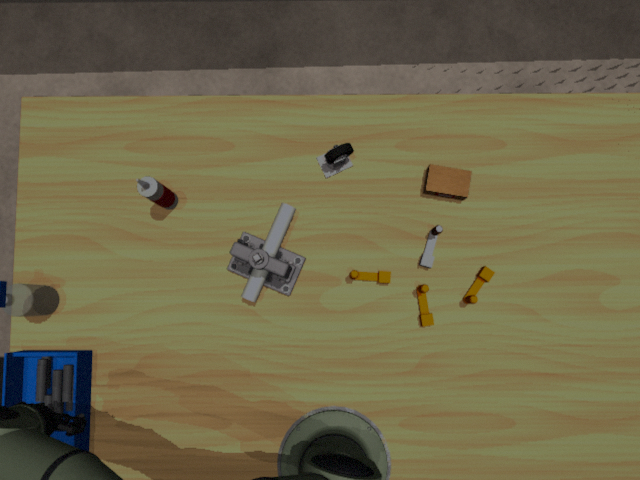

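View pics/side0.png

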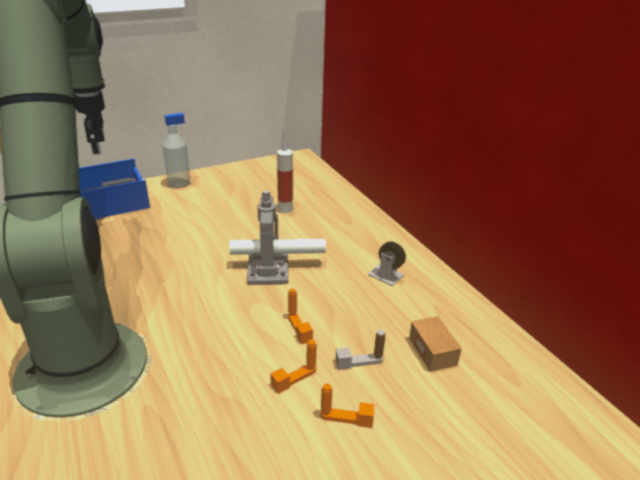

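```bash
cat > h.py <<'E'
from workcell import bot
import cv2,numpy as np
def ray(f,u,v):
    E=f["extrinsics"];R,t=E[:3,:3],E[:3,3]
    return -R.T@t, R.T@np.array([(u-f["cx"])/f["fx"],(v-f["cy"])/f["fy"],1])
def onz(f,u,v,z):
    c,d=ray(f,u,v); return c+d*(z-c[2])/d[2]
def two(f,p,g,q):
    c,d=ray(f,*p);e,k=ray(g,*q)
    s=np.linalg.lstsq(np.c_[d,-k],e-c,rcond=None)[0]
    a,b=c+d*s[0],e+k*s[1]; return (a+b)/2,np.linalg.norm(a-b)
def proj(f,P):
    E=f["extrinsics"];p=E[:3,:3]@np.asarray(P)+E[:3,3]
    return f["fx"]*p[0]/p[2]+f["cx"],f["fy"]*p[1]/p[2]+f["cy"]
E
python3 - <<'E'
from h import *
t=bot.grab_frame("top")
for n,u,v,z in[("hub",428,262,.036),("handle",437,230,.082),("screw",260,258,.25),("cart",150,185,.28),("castor",336,158,.05),("carton",448,182,.055)]: print(n,onz(t,u,v,z))
s=bot.grab_frame("side")
a=cv2.resize(t["pixels"][220:290,395:465],(400,400),interpolation=cv2.INTER_CUBIC)
b=cv2.resize(t["pixels"][220:290,225:295],(400,400),interpolation=cv2.INTER_CUBIC)
cv2.imwrite("pics/c1.png",np.hstack([a,b])[:,:,::-1])
print(two(t,(260,258),s,(266,193)))
E
```

```text
hub [ 0.51289891 -0.24865669  0.036     ]
handle [ 0.59054507 -0.26561806  0.082     ]
screw [0.50958381 0.16194076 0.25      ]
cart [0.67136614 0.40478648 0.28      ]
castor [ 0.78439798 -0.01271277  0.05      ]
carton [ 0.7183641 -0.3014982  0.055    ]
(array([0.51019012, 0.16392288, 0.23385465]), np.float64(0.00121922163625571))
```

View pics/c1.png

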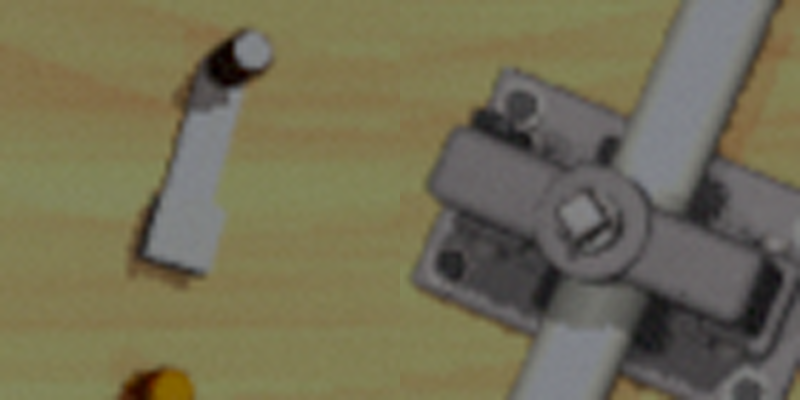

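```bash
python3 -m crank '{"travel":[[2.4,-3.1,1.3],[4.8,-6.2,2.6],[7.2,-9.3,3.9],[9.6,-12.4,5.2],[12,-15.5,6.5]],"turn":[[0,0,0],[0,0,0],[0,0,0],[0,0,0],[0,0,0]],"gripper":[0,0,0,0,0]}' 60
python3 -m crank '{"travel":[[2.4,-3.1,1.3],[4.8,-6.2,2.6],[7.2,-9.3,3.9],[9.6,-12.4,5.2],[12,-15.5,6.5]],"turn":[[0,0,0],[0,0,0],[0,0,0],[0,0,0],[0,0,0]],"gripper":[0,0,0,0,0]}'
python3 -m crank '{"travel":[[2.4,-3.1,1.3],[4.8,-6.2,2.6],[7.2,-9.3,3.5],[9,-12.4,3.5],[9,-13,3.5]],"turn":[[0,0,0],[0,0,0],[0,0,0],[0,0,0],[0,0,0]],"gripper":[0,0,0,0,0]}'
python3 - <<'E'
from h import *
f=bot.grab_frame("wrist"); cv2.imwrite("pics/w1.png",f["pixels"][:,:,::-1]); o=bot.observe()
print(o["position"],o["tool_rot"],o["qpos"]); print(f["fx"],f["extrinsics"].tolist())
print(proj(f,[.51,.163,.234]))
E
```

```text
clock: 0.7
position: [0.2922, 0.4446, 0.2968]
tool_rot: [-3.141, -0.0, 2.864]
force: [1.4, 0.8, 0.4]
grip_width: 0.0853
finger_force: 0.0
clock: 1.2
position: [0.4121, 0.2895, 0.3619]
tool_rot: [3.141, 0.0, 2.864]
force: [1.0, 0.5, 0.2]
grip_width: 0.0854
finger_force: 0.0
clock: 1.7
position: [0.5032, 0.1571, 0.3963]
tool_rot: [-3.141, 0.001, 2.859]
force: [0.0, 0.3, 0.2]
grip_width: 0.0854
finger_force: 0.0
[0.50216607 0.15812452 0.39622238] [-3.14081210e+00  2.64490361e-04  2.85970097e+00] [-0.59705503  0.22560889  0.22353215  1.62628312 -0.05073937  1.29573929
  0.92370216]
373.48322758848553 [[0.27973534770296754, 0.9600770410932984, -0.000458705830833749, -0.2926203818144171], [0.9137797512068083, -0.26609917856931165, 0.3069165903778468, -0.5080179884046137], [0.2945415107076168, -0.08627457522513249, -0.9517363059901623, 0.40267995199137147], [0.0, 0.0, 0.0, 1.0]]
(np.float64(324.34131348879095), np.float64(217.22297906966904))
```

View pics/w1.png

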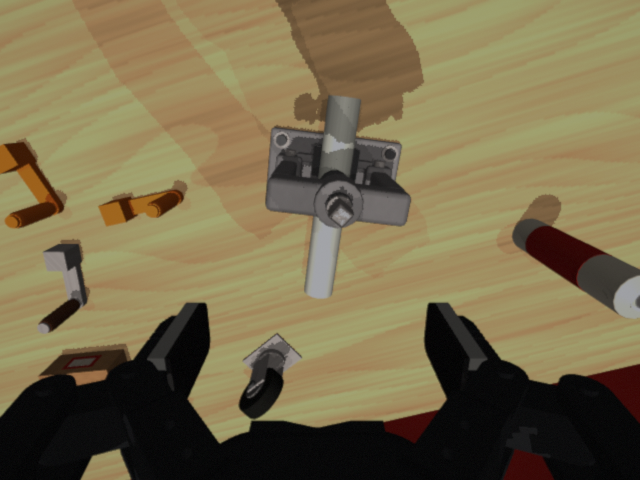

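Run:
```python
from h import *
w=bot.grab_frame("wrist");s=bot.grab_frame("side")
a=cv2.resize(w["pixels"][165:245,300:380],(400,400),interpolation=cv2.INTER_CUBIC)
b=cv2.resize(s["pixels"][180:220,246:286],(400,400),interpolation=cv2.INTER_CUBIC)
cv2.imwrite("pics/c2.png",cv2.convertScaleAbs(np.hstack([a,b])[:,:,::-1],alpha=1.4))
```

```text
(no output)
```

View pics/c2.png

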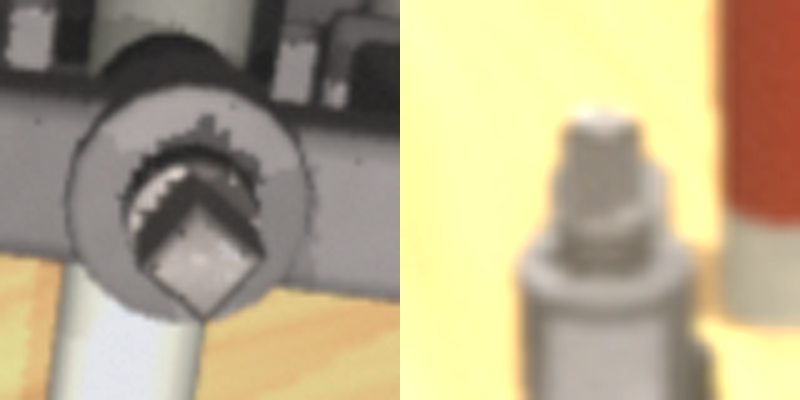

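Run:
```python
from h import *
w=bot.grab_frame("wrist");s=bot.grab_frame("side");t=bot.grab_frame("top")
W=(340.2,217.2);S=(266.,192.2);T=(257.,257.6)
print(two(w,W,s,S),two(t,T,s,S),two(w,W,t,T))
P=two(w,W,s,S)[0]
c=lambda x,y:onz(w,300+x/5,165+y/5,P[2]-.0035)
L,R,B=c(138,258),c(265,256),c(203,320)
for a,b in[(L,B),(R,B),(L,R)]: d=(b-a)[:2];print(np.linalg.norm(d),np.degrees(np.arctan2(d[1],d[0])))
# grey crank in top
for n,u,v,z in[("hub",427.0,261.5,.036),("handle",439.3,228.8,.082)]: print(n,onz(t,u,v,z))
o=bot.observe();print(o["position"],o["tool_rot"])
```

```text
(array([0.51470446, 0.18008181, 0.22666679]), np.float64(0.0026397919916793353)) (array([0.51202579, 0.17061561, 0.23240397]), np.float64(0.00046481005016297356)) (array([0.51555292, 0.17670746, 0.21083239]), np.float64(0.008223953518468158))
0.016239648767560403 29.64348960810313
0.015819318659388827 -58.15067218623444
0.0222306331318494 74.96575069799755
hub [ 0.51420265 -0.24610639  0.036     ]
handle [ 0.59356115 -0.27147265  0.082     ]
[0.50092456 0.16224291 0.39621883] [ 3.14141417e+00 -3.20625478e-04  2.86554736e+00]
```

Run:
```python
from h import *
o=bot.observe();print(o["position"],o["tool_rot"],o["clock"])
w=bot.grab_frame("wrist")
np.savez("w.npz",**w)
P=[.512,.1706,.2324]; u,v=proj(w,P);print(u,v)
a=cv2.resize(w["pixels"][165:245,300:380],(600,600),interpolation=cv2.INTER_CUBIC)[:,:,::-1].copy()
cv2.circle(a,(int((u-300)*7.5),int((v-165)*7.5)),3,(0,0,255),-1)
cv2.imwrite("pics/c3.png",cv2.convertScaleAbs(a,alpha=1.4))
o=bot.observe();print(o["position"],o["tool_rot"],o["clock"])
```

```text
[0.50092456 0.16224291 0.39621883] [ 3.14141417e+00 -3.20625478e-04  2.86554736e+00] 2.0
328.07724147234865 221.01701695510872
[0.50096527 0.16216117 0.39625572] [ 3.14147795e+00 -2.32121543e-04  2.86562581e+00] 2.05
```

View pics/c3.png

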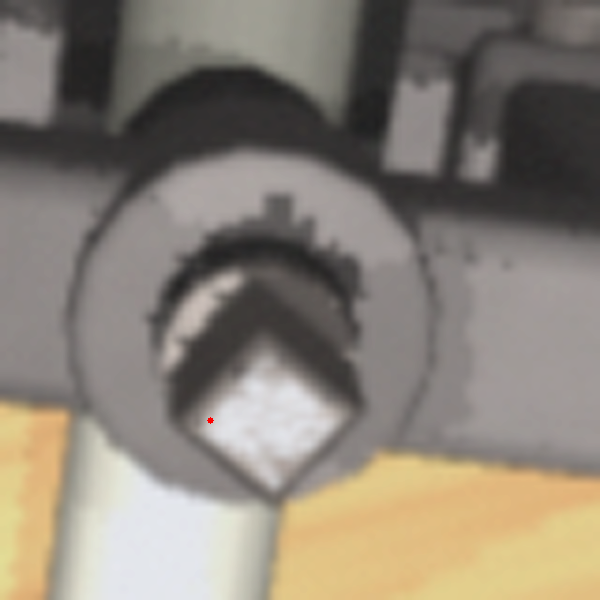

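Run:
```python
from h import *
w=dict(np.load("w.npz"));s=bot.grab_frame("side");t=bot.grab_frame("top")
W=(336.1,219.9);S=(266.,192.2)
print(two(w,W,s,S))
for z in(.225,.235,.245):print(z,onz(w,*W,z),onz(t,257,257.6,z),onz(s,*S,z))
# sharper: white face centroid in wrist & top
for f,(x0,x1,y0,y1) in((w,(320,350,205,235)),(t,(250,265,250,266))):
    g=cv2.cvtColor(f["pixels"],cv2.COLOR_RGB2GRAY)[y0:y1,x0:x1].astype(float)
    print(np.array2string(g.astype(int)) if f is t else "")
    m=(g>140).astype(np.uint8); n,l,st,c=cv2.connectedComponentsWithStats(m); print(st,c+[x0,y0])
```

```text
(array([0.5144854 , 0.17724741, 0.22843692]), np.float64(0.0008612364104723562))
0.225 [0.51503165 0.17725871 0.225     ] [0.51235297 0.17154387 0.225     ] [0.51732879 0.18325975 0.225     ]
0.235 [0.51216968 0.17750405 0.235     ] [0.51161734 0.17040117 0.235     ] [0.51046552 0.16608527 0.235     ]
0.245 [0.50930771 0.17774939 0.245     ] [0.5108817  0.16925847 0.245     ] [0.50360226 0.14891079 0.245     ]

[[  0   0  30  30 699]
 [  8  10  16  11 117]
 [ 15  22   1   1   1]
 [ 19  23  11   7  33]
 [  0  24  14   6  50]] [[334.52503577 217.83118741]
 [335.58119658 220.5042735 ]
 [335.         227.        ]
 [344.39393939 231.39393939]
 [325.08       232.48      ]]
[[ 95  95  98  96  96  99  98  99  98  99  99  99  99  99  95]
 [ 89  99  98  98  98  98 101  98  96  99  99  97 100  99 100]
 [ 85  93  96  96  98  98  95 100  98  97  99 100 101 101 104]
 [ 76  89  95 100  99  98  99 101 101  99 101 101 101 103 104]
 [ 79  90  98  97 100 100 100  99  99 101 100 100 105 103 105]
 [ 95  83  94 100  99  98  99 101 101 102 104 103 104 105 106]
 [ 92  67  88 100  99 100 102 104 102 106 104 107 106 106 107]
 [ 93  74  86  99 102 100 105 103 104 105 107 107 105 109 111]
 [ 90  90  89 101 106 105 105 106 108 106 109 108 107 109 108]
 [ 92  89  78  93 102 104 104 105 107 107 107 108 111 108 110]
 [ 90  93  90  86 102 107 107 108 109 108 110 109 109 108 109]
 [ 91  87  87  73  97 104 105 107 107 108 108 108 108 109 109]
 [ 91  89  87  74  92 103 109 111 107 109 109 108 107 106 108]
 [ 89  85  88  87  80  99 106 108 110 106 105 104 107 102 105]
 [ 88  88  86  85  72  92 105 107 108 105 106 104 105 103 102]
 [ 87  85  82  85  83  81 101 108 105 103 104 106 103 101 104]]
[[  0   0  15  16 240]] [[257.  257.5]]
```

```bash
for i in 1 2 3 4; do python3 -m crank '{"travel":[[0,0,0],[0,0,0],[0,0,0],[0,0,0],[0,0,0]],"turn":[[0,0,-8.5],[0,0,-17],[0,0,-25.5],[0,0,-34],[0,0,-42.5]],"gripper":[0,0,0,0,0]}' >/dev/null; done
python3 -m crank '{"travel":[[0,0,0],[0,0,0],[0,0,0],[0,0,0],[0,0,0]],"turn":[[0,0,-8.5],[0,0,-10],[0,0,-10],[0,0,-10],[0,0,-10]],"gripper":[0,0,0,0,0]}'
python3 - <<'E'
from h import *
w=bot.grab_frame("wrist")
np.savez("w2.npz",**w);o=bot.observe();print(o["position"],o["tool_rot"],o["clock"],o["qpos"][6])
u,v=proj(w,[.5139,.1773,.23]);print(u,v)
x,y=int(u)-40,int(v)-40;print(x,y)
a=cv2.resize(w["pixels"][y:y+80,x:x+80],(600,600),interpolation=cv2.INTER_CUBIC)[:,:,::-1]
cv2.imwrite("pics/c4.png",cv2.convertScaleAbs(a,alpha=1.4))
E
```

```text
clock: 4.65
position: [0.5014, 0.1611, 0.3963]
tool_rot: [-3.141, 0.0, -0.275]
force: [-0.3, 0.3, -0.1]
grip_width: 0.0853
finger_force: 0.0
[0.50143361 0.16094994 0.39632216] [-3.14148376e+00  8.08213486e-06 -2.76196878e-01] 4.7 -2.0710986448842332
295.9313782687527 200.12590817495902
255 160
```

View pics/c4.png

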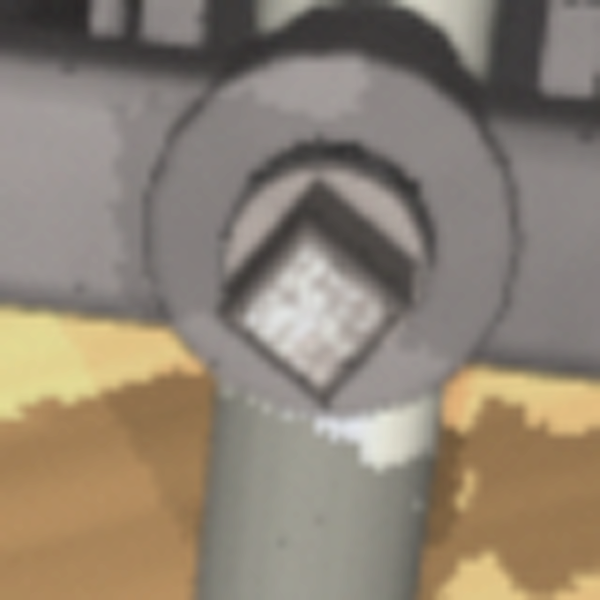

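Run:
```python
from h import *
w=dict(np.load("w.npz"));v=dict(np.load("w2.npz"))
P,e=two(w,(336.0,220.0),v,(297.1,201.1));print(P,e)
for f,o,cs in((w,(300,165),[(190,415),(275,490),(353,405),(265,340)]),(v,(255,160),[(243,308),(322,388),(388,300),(312,235)])):
  q=[onz(f,o[0]+a/7.5,o[1]+b/7.5,P[2])[:2] for a,b in cs]
  for i in range(4):
    d=q[(i+1)%4]-q[i];print(round(np.linalg.norm(d)*1e3,1),round(np.degrees(np.arctan2(d[1],d[0]))%90,1),end=" | ")
  d=q[2]-q[0];e=q[3]-q[1];print([round((np.degrees(np.arctan2(k[1],k[0]))-45)%90,1) for k in(d,e)])
```

```text
[0.51319023 0.1768809  0.23120627] 0.0008858155576356503
13.3 31.8 | 13.4 33.5 | 12.7 37.2 | 12.2 30.4 | [np.float64(32.8), np.float64(33.7)]
12.7 27.5 | 12.7 37.6 | 11.2 32.8 | 11.5 30.7 | [np.float64(32.4), np.float64(31.9)]
```

```bash
python3 -m crank '{"travel":[[0,-4.2,0],[0,-8.4,0],[0,-12.6,-1.5],[0,-16.8,-3.5],[0,-21,-6]],"turn":[[0,0,0],[0,0,0],[0,0,0],[0,0,0],[0,0,0]],"gripper":[0,0,0,0,0]}' >/dev/null
python3 -m crank '{"travel":[[0,-4.2,-2.5],[0,-8.4,-5],[0,-12.6,-7.5],[0,-16.8,-10],[0,-21,-12.6]],"turn":[[0,0,0],[0,0,0],[0,0,0],[0,0,0],[0,0,0]],"gripper":[0,0,0,0,0]}' >/dev/null
python3 -m crank '{"travel":[[0,-0.5,-1],[0,-0.5,-1],[0,-0.5,-1],[0,-0.5,-1],[0,-0.5,-1]],"turn":[[0,0,0],[0,0,0],[0,0,0],[0,0,0],[0,0,0]],"gripper":[0,0,0,0,0]}'
python3 - <<'E'
from h import *
w=bot.grab_frame("wrist")
np.savez("w3.npz",**w);o=bot.observe();print(o["position"],o["tool_rot"],o["clock"],o["qpos"])
u,v=proj(w,[.514,-.246,.036]);print(u,v)
cv2.imwrite("pics/c5.png",w["pixels"][:,:,::-1])
E
```

```text
clock: 6.2
position: [0.5022, -0.2629, 0.2011]
tool_rot: [-3.141, -0.001, -0.276]
force: [-0.3, -0.1, -0.5]
grip_width: 0.0853
finger_force: 0.0
[ 0.50206497 -0.26300631  0.20099394] [-3.14112813e+00 -1.13063771e-03 -2.76030702e-01] 6.25 [-0.09799724  0.56019826  0.69176454  1.81395316 -0.4392117   0.92511706
 -1.05779614]
295.48340779527905 201.62518612664584
```

View pics/c5.png

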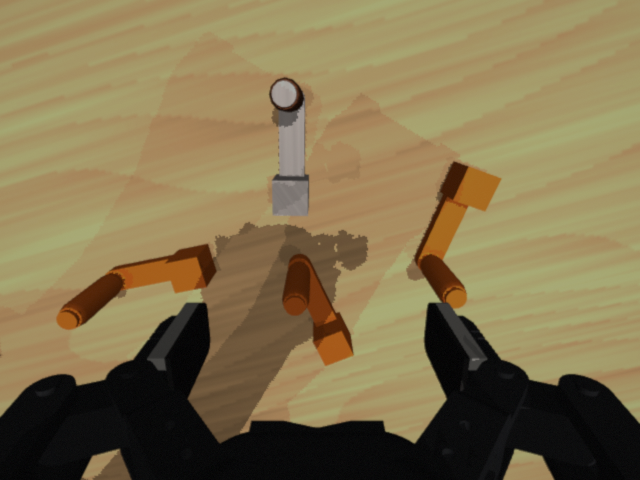

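Run:
```python
from h import *
w=dict(np.load("w3.npz"))
g=cv2.cvtColor(w["pixels"],cv2.COLOR_RGB2HSV)
m=((g[...,1]<45)&(g[...,2]>90)).astype(np.uint8);m[:, :265]=0;m[:,320:]=0;m[:172]=0;m[225:]=0
c=max(cv2.findContours(m,0,1)[0],key=cv2.contourArea);r=cv2.minAreaRect(c);print(r,cv2.boundingRect(c))
q=[onz(w,*p,.036) for p in cv2.boxPoints(r)]
for i in range(4):
  d=(q[(i+1)%4]-q[i])[:2];print(np.linalg.norm(d),np.degrees(np.arctan2(d[1],d[0])))
H=onz(w,291,197.5,.036);K=onz(w,286,95,.082);print(np.mean(q,0),H,K,np.linalg.norm((K-H)[:2]),np.degrees(np.arctan2(*(K-H)[1::-1])))
# arm edges: columns centre at rows
for v in(130,145,160,168):
  row=g[v,260:330]; xs=np.where((row[:,1]<60)&(row[:,2]>110))[0]+260; print(v,xs.min(),xs.max(),onz(w,xs.mean(),v,.012))
```

```text
((289.5, 197.0), (34.0, 35.0), 90.0) (272, 180, 36, 35)
0.028994869951913967 -105.82053765789584
0.029105489660006183 163.7108047512187
0.029831111349890336 74.18520702263075
0.029127325742272475 -17.934271537031208
[ 0.51897704 -0.24225239  0.036     ] [ 0.51842165 -0.24340107  0.036     ] [ 0.59392767 -0.26630955  0.082     ] 0.07890473382322474 -16.87777029328227
130 279 304 [ 0.57011866 -0.25802231  0.012     ]
145 279 304 [ 0.55810743 -0.25434599  0.012     ]
160 279 304 [ 0.54580394 -0.25058023  0.012     ]
168 279 303 [ 0.53923943 -0.24810875  0.012     ]
```

```bash
python3 -m crank '{"travel":[[1.7,2.1,0],[1.7,2.1,-4],[1.7,2.1,-8],[1.7,2.1,-11],[1.7,2.1,-13]],"turn":[[0,0,-1],[0,0,-1],[0,0,-1],[0,0,-1],[0,0,-1]],"gripper":[0,0,0,0,0]}' >/dev/null
python3 -m crank '{"travel":[[0,0,-1.5],[0,0,-3],[0,0,-4],[0,0,-4],[0,0,-4]],"turn":[[0,0,0],[0,0,0],[0,0,0],[0,0,0],[0,0,0]],"gripper":[0,0,0,0,0]}'
python3 -c "
from h import *
print(bot.observe()['position'],bot.observe()['tool_rot'])"
```

```text
clock: 7.25
position: [0.5187, -0.2432, 0.0308]
tool_rot: [3.142, -0.001, -0.295]
force: [0.4, -0.6, -0.6]
grip_width: 0.0856
finger_force: 0.0
[ 0.51867748 -0.2431699   0.03076688] [ 3.14156062e+00 -5.67881276e-04 -2.95340431e-01]
```

```bash
python3 -m crank '{"travel":[[0,0,-1.5],[0,0,-2.6],[0,0,-2.6],[0,0,-2.6],[0,0,-2.6]],"turn":[[0,0,0],[0,0,0],[0,0,0],[0,0,0],[0,0,0]],"gripper":[0,0,0,0.5,1]}' 100
python3 -m crank '{"travel":[[0,0,0],[0,0,0],[0,0,0],[0,0,0],[0,0,0]],"turn":[[0,0,0],[0,0,0],[0,0,0],[0,0,0],[0,0,0]],"gripper":[1,1,1,1,1]}'
python3 -m crank '{"travel":[[0,0,0],[0,0,0.5],[0,0,1],[0,0,2],[0,0,3]],"turn":[[0,0,0],[0,0,0],[0,0,0],[0,0,0],[0,0,0]],"gripper":[1,1,1,1,1]}'
python3 -c "
from h import *
o=bot.observe();print(o)"
```

```text
clock: 7.75
position: [0.5185, -0.2432, 0.0046]
tool_rot: [3.141, -0.0, -0.295]
force: [-0.3, -0.5, 0.4]
grip_width: 0.0589
finger_force: 0.0
clock: 8.25
position: [0.5186, -0.2431, 0.0049]
tool_rot: [-3.141, -0.001, -0.296]
force: [-2.1, 1.7, 9.2]
grip_width: 0.0287
finger_force: 99.5
clock: 8.75
position: [0.5184, -0.243, 0.0351]
tool_rot: [-3.142, 0.0, -0.295]
force: [0.8, -0.4, -4.9]
grip_width: 0.0284
finger_force: 98.9
{'clock': 8.75, 'qpos': array([-0.00785208,  0.79334256,  0.50311036,  1.88864581, -0.63004766,
        0.62270337, -0.97082721]), 'qd': array([-0.09201128, -0.15127071,  0.14259861, -0.01485339,  0.10385106,
        0.17862963, -0.08235481]), 'joint_efforts': array([  1.37320396, -92.75364161,  17.16084838, -20.96259713,
        -0.40495978,  -0.72532805,   0.30592446]), 'position': array([ 0.51838289, -0.24298303,  0.03514035]), 'tool_rot': array([-3.14158821e+00,  6.77043297e-05, -2.95382711e-01]), 'force': array([ 0.80813078, -0.37811898, -4.9091333 ]), 'moment': array([ 0.03144222,  0.1325162 , -0.03742662]), 'finger_force': 98.88063076883554, 'grip_width': 0.028414755012780617}
```

```bash
python3 -m crank '{"travel":[[0,0,4],[0,0,8],[0,0,12],[0,1,16],[0,3,20]],"turn":[[0,0,0],[0,0,0],[0,0,5],[0,0,10],[0,0,15]],"gripper":[1,1,1,1,1]}' >/dev/null
python3 -m crank '{"travel":[[0,3,3],[0,7,5],[0,11,6.5],[0,15,6.5],[0,19,6.5]],"turn":[[0,0,6],[0,0,12],[0,0,18],[0,0,24],[0,0,30]],"gripper":[1,1,1,1,1]}' >/dev/null
python3 -m crank '{"travel":[[0,4,0],[0,8,0],[0,12,0],[0,16,0],[-0.5,20,0]],"turn":[[0,0,4.4],[0,0,4.4],[0,0,4.4],[0,0,4.4],[0,0,4.4]],"gripper":[1,1,1,1,1]}' >/dev/null
python3 -m crank '{"travel":[[0,0,0],[0,0,0],[0,0,0],[0,0,0],[0,0,0]],"turn":[[0,0,0],[0,0,0],[0,0,0],[0,0,0],[0,0,0]],"gripper":[1,1,1,1,1]}'
python3 - <<'E'
from h import *
w=bot.grab_frame("wrist");cv2.imwrite("pics/c6.png",w["pixels"][:,:,::-1])
o=bot.observe();print(o["position"],np.degrees(o["tool_rot"]),o["force"],o["moment"],o["qpos"])
a=np.radians(o["tool_rot"][2]);
E
```

```text
clock: 10.75
position: [0.5136, 0.1761, 0.2995]
tool_rot: [3.142, -0.0, 0.566]
force: [0.4, 0.1, -4.5]
grip_width: 0.0286
finger_force: 100.3
[0.51352999 0.17630486 0.29945137] [-1.79998702e+02 -8.13625791e-03  3.24126776e+01] [ 0.20285264 -0.1625513  -4.22069855] [-0.10189756  0.13515034 -0.01425474] [-0.79423469  0.34821003  0.4707579   1.75092749 -0.17606017  1.0841094
 -1.27013043]
```

View pics/c6.png

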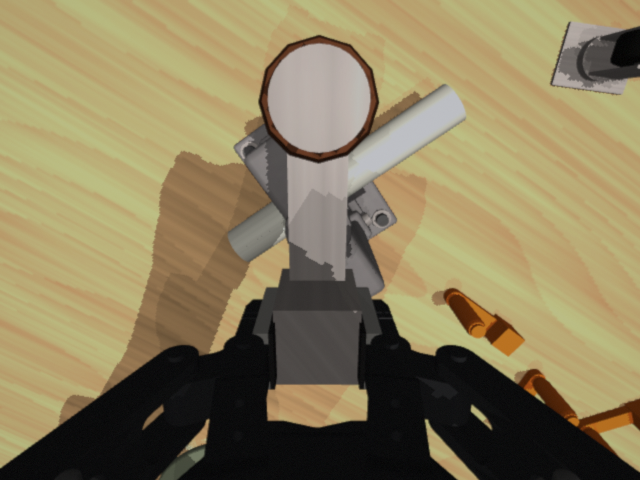

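Run:
```python
from h import *
w=bot.grab_frame("wrist");o=bot.observe();p=o["position"];a=o["tool_rot"][2]
ex=np.array([np.cos(a),np.sin(a)]);ey=np.array([-np.sin(a),np.cos(a)])
for n,u,v,z in[("handle",319,98,p[2]-.0047+.082),("hubback",316,310,p[2]-.0047+.036),("hubfront",316,384,p[2]-.0047+.036)]:
  d=(onz(w,u,v,z)-p)[:2];print(n,d@ex*1e3,d@ey*1e3)
print(p,np.degrees(a))
```

```text
handle 81.45590849537122 0.704643238434455
hubback 16.065926807112316 1.428512021172956
hubfront -13.97003851331331 1.4708697244293196
[0.51351295 0.17648205 0.29939231] 32.430025680048495
```

```bash
python3 -m crank '{"travel":[[-0.1,0,-2],[-0.1,0,-4],[-0.1,0,-5.5],[-0.1,0,-5.5],[-0.1,0,-5.5]],"turn":[[0,0,0],[0,0,0],[0,0,0],[0,0,0],[0,0,0]],"gripper":[1,1,1,1,1]}'
python3 -m crank '{"travel":[[0,0,-0.2],[0,0,-0.4],[0,0,-0.6],[0,0,-0.8],[0,0,-1]],"turn":[[0,0,0],[0,0,0],[0,0,0],[0,0,0],[0,0,0]],"gripper":[1,1,1,1,1]}'
```

```text
clock: 11.35
position: [0.5127, 0.1768, 0.2447]
tool_rot: [3.141, -0.0, 0.567]
force: [0.3, -0.9, -3.1]
grip_width: 0.0283
finger_force: 100.2
clock: 11.85
position: [0.5131, 0.1767, 0.2348]
tool_rot: [3.141, -0.001, 0.567]
force: [2.0, -4.8, 13.9]
grip_width: 0.0287
finger_force: 102.8
```

```bash
python3 -m crank '{"travel":[[0.03,-0.06,0],[0.05,-0.1,0],[0.05,-0.1,-0.1],[0.05,-0.1,-0.2],[0.05,-0.1,-0.2]],"turn":[[0,0,0],[0,0,0],[0,0,0],[0,0,0],[0,0,0]],"gripper":[1,1,1,1,1]}'; python3 -c "
from h import *
o=bot.observe();print(o['moment'])"
```

```text
clock: 12.35
position: [0.5129, 0.1757, 0.232]
tool_rot: [3.141, 0.0, 0.567]
force: [2.7, -3.1, -4.9]
grip_width: 0.0285
finger_force: 100.4
[-0.82416921 -0.37865626  0.07224643]
```

```bash
python3 -m crank '{"travel":[[0.03,-0.05,-0.1],[0.03,-0.05,-0.25],[0.03,-0.05,-0.4],[0.03,-0.05,-0.6],[0.03,-0.05,-0.8]],"turn":[[0,0,0],[0,0,0],[0,0,0],[0,0,0],[0,0,0]],"gripper":[1,1,1,1,1]}'; python3 -c "
from h import *
o=bot.observe();print(o['moment'])"
```

```text
clock: 12.85
position: [0.5132, 0.1756, 0.2241]
tool_rot: [-3.141, 0.0, 0.567]
force: [1.2, -0.8, -3.1]
grip_width: 0.0285
finger_force: 100.4
[-0.35525186 -0.00891139  0.01531834]
```

Sliding in freely; go on to the roof.

```bash
python3 -m crank '{"travel":[[0,0,-0.2],[0,0,-0.4],[0,0,-0.6],[0,0,-0.8],[0,0,-1]],"turn":[[0,0,0],[0,0,0],[0,0,0],[0,0,0],[0,0,0]],"gripper":[1,1,1,1,1]}'
python3 -m crank '{"travel":[[0,0,-0.1],[0,0,-0.2],[0,0,-0.3],[0,0,-0.3],[0,0,-0.3]],"turn":[[0,0,0],[0,0,0],[0,0,0],[0,0,0],[0,0,0]],"gripper":[1,1,1,1,1]}'
```

```text
clock: 13.35
position: [0.5133, 0.1756, 0.2143]
tool_rot: [-3.142, -0.0, 0.567]
force: [-2.7, -1.8, 21.7]
grip_width: 0.0286
finger_force: 103.3
clock: 13.85
position: [0.5139, 0.1758, 0.2139]
tool_rot: [-3.141, -0.003, 0.567]
force: [-14.2, -4.8, 45.1]
grip_width: 0.0285
finger_force: 107.4
```

```bash
python3 -m crank '{"travel":[[0,0,0.2],[0,0,0.3],[0,0,0.3],[0,0,0.3],[0,0,0.3]],"turn":[[0,0,0],[0,0,0],[0,0,0],[0,0,0],[0,0,0]],"gripper":[1,1,0,0,0]}' 60
python3 -m crank '{"travel":[[0,0,0],[0,0,0],[0,0,0],[0,0,1],[0,0,3]],"turn":[[0,0,0],[0,0,0],[0,0,0],[0,0,0],[0,0,0]],"gripper":[0,0,0,0,0]}'
python3 -m crank '{"travel":[[0,0,3],[0,0,6],[0,0,8],[0,0,8],[0,0,8]],"turn":[[0,0,0],[0,0,0],[0,0,0],[0,0,0],[0,0,0]],"gripper":[0,0,0,0,0]}'
python3 - <<'E'
from h import *
w=bot.grab_frame("wrist");cv2.imwrite("pics/c7.png",w["pixels"][:,:,::-1]);np.savez("w7.npz",**w)
o=bot.observe();print(o["position"],o["tool_rot"],o["force"])
print(proj(w,[.5816,.2190,.2915]),proj(w,[.5141,.1761,.2455]))
E
```

```text
clock: 14.35
position: [0.5133, 0.1756, 0.2142]
tool_rot: [-3.142, -0.0, 0.567]
force: [-0.1, -0.1, 0.2]
grip_width: 0.0707
finger_force: 0.0
clock: 14.85
position: [0.5127, 0.1753, 0.2443]
tool_rot: [-3.142, 0.002, 0.567]
force: [-1.0, 0.0, -0.1]
grip_width: 0.0853
finger_force: 0.0
clock: 15.35
position: [0.5132, 0.1755, 0.3247]
tool_rot: [-3.141, -0.001, 0.567]
force: [0.0, 0.6, -0.8]
grip_width: 0.0856
finger_force: 0.0
[0.51295517 0.17548919 0.32407097] [-3.14141163e+00  3.67487352e-04  5.66948563e-01] [-0.61130965 -0.09496344 -0.40529044]
(np.float64(320.00111673106153), np.float64(108.47593102341946)) (np.float64(319.1115317096909), np.float64(243.19109053579905))
```

View pics/c7.png

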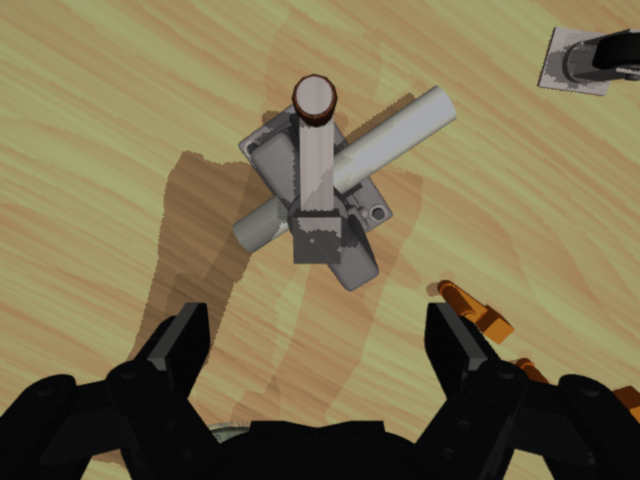

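Run:
```python
from h import *
w=dict(np.load("w7.npz"))
K=onz(w,315,98,.2915);H=onz(w,317.5,240.5,.2455);d=(K-H)[:2];print(K,H,np.linalg.norm(d),np.degrees(np.arctan2(d[1],d[0])))
```

```text
[0.58412187 0.22324568 0.2915    ] [0.51506639 0.17791878 0.2455    ] 0.08260258636551573 33.28024620013037
```

```bash
python3 -m crank '{"travel":[[3.4,2.3,0],[6.8,4.5,0],[6.8,4.5,-2],[6.8,4.5,-5],[6.8,4.5,-8.2]],"turn":[[0,0,0],[0,0,0],[0,0,0],[0,0,0],[0,0,0]],"gripper":[0,0,0,0,0]}' 60
python3 -m crank '{"travel":[[0,0,0],[0,0,0],[0,0,0],[0,0,0],[0,0,0]],"turn":[[0,0,0],[0,0,0],[0,0,0],[0,0,0],[0,0,0]],"gripper":[0,0.5,1,1,1]}'
python3 -m crank '{"travel":[[0,0,0],[0,0,0],[0,0,0],[0,0,0],[0,0,0]],"turn":[[0,0,0],[0,0,0],[0,0,0],[0,0,0],[0,0,0]],"gripper":[1,1,1,1,1]}'
```

```text
clock: 15.9
position: [0.581, 0.2203, 0.2405]
tool_rot: [3.141, 0.001, 0.567]
force: [0.1, 0.1, -0.6]
grip_width: 0.0852
finger_force: 0.0
clock: 16.4
position: [0.5815, 0.2207, 0.2433]
tool_rot: [-3.142, -0.001, 0.567]
force: [1.0, -0.2, -0.3]
grip_width: 0.0283
finger_force: 0.0
clock: 16.9
position: [0.5816, 0.2207, 0.2426]
tool_rot: [3.141, -0.001, 0.567]
force: [2.3, 1.0, 5.0]
grip_width: 0.0206
finger_force: 58.4
```

Run:
```python
import numpy as np
for k in range(8):
  t0=33-45*k; p=lambda t:8*np.array([np.cos(np.radians(t)),np.sin(np.radians(t))])
  print(t0%360,[[*np.round(p(t0-9*j)-p(t0),2).tolist(),round(-.0125*j,2)] for j in range(1,6)])
```

```text
33 [[0.6, -1.1, -0.01], [1.02, -2.29, -0.03], [1.25, -3.52, -0.04], [1.28, -4.78, -0.05], [1.12, -6.02, -0.06]]
348 [[-0.36, -1.2, -0.01], [-0.9, -2.34, -0.03], [-1.61, -3.37, -0.04], [-2.47, -4.28, -0.05], [-3.47, -5.05, -0.06]]
303 [[-1.1, -0.6, -0.01], [-2.29, -1.02, -0.03], [-3.52, -1.25, -0.04], [-4.78, -1.28, -0.05], [-6.02, -1.12, -0.06]]
258 [[-1.2, 0.36, -0.01], [-2.34, 0.9, -0.03], [-3.37, 1.61, -0.04], [-4.28, 2.47, -0.05], [-5.05, 3.47, -0.06]]
213 [[-0.6, 1.1, -0.01], [-1.02, 2.29, -0.03], [-1.25, 3.52, -0.04], [-1.28, 4.78, -0.05], [-1.12, 6.02, -0.06]]
168 [[0.36, 1.2, -0.01], [0.9, 2.34, -0.03], [1.61, 3.37, -0.04], [2.47, 4.28, -0.05], [3.47, 5.05, -0.06]]
123 [[1.1, 0.6, -0.01], [2.29, 1.02, -0.03], [3.52, 1.25, -0.04], [4.78, 1.28, -0.05], [6.02, 1.12, -0.06]]
78 [[1.2, -0.36, -0.01], [2.34, -0.9, -0.03], [3.37, -1.61, -0.04], [4.28, -2.47, -0.05], [5.05, -3.47, -0.06]]
```

```bash
python3 -m crank '{"travel":[[0.6,-1.1,-0.01],[1.02,-2.29,-0.03],[1.25,-3.52,-0.04],[1.28,-4.78,-0.05],[1.12,-6.02,-0.06]],"turn":[[0,0,0],[0,0,0],[0,0,0],[0,0,0],[0,0,0]],"gripper":[1,1,1,1,1]}'
python3 -m crank '{"travel":[[-0.36,-1.2,-0.01],[-0.9,-2.34,-0.03],[-1.61,-3.37,-0.04],[-2.47,-4.28,-0.05],[-3.47,-5.05,-0.06]],"turn":[[0,0,0],[0,0,0],[0,0,0],[0,0,0],[0,0,0]],"gripper":[1,1,1,1,1]}'
```

```text
clock: 17.4
position: [0.5938, 0.1606, 0.2428]
tool_rot: [3.141, -0.004, 0.567]
force: [6.4, 3.5, 15.5]
grip_width: 0.021
finger_force: 59.8
clock: 17.9
position: [0.5604, 0.1088, 0.2436]
tool_rot: [3.139, -0.007, 0.565]
force: [10.1, -4.9, 28.3]
grip_width: 0.0204
finger_force: 69.9
```

```bash
python3 -m crank '{"travel":[[0,0,0],[0,0,0],[0,0,0],[0,0,0],[0,0,0]],"turn":[[0,0,0],[0,0,0],[0,0,0],[0,0,0],[0,0,0]],"gripper":[0.5,0,0,0,0]}' 30
python3 -m crank '{"travel":[[0,0,3],[0,0,6],[-2.2,3.4,8],[-4.4,6.8,8],[-4.4,6.8,8]],"turn":[[0,0,0],[0,0,0],[0,0,0],[0,0,0],[0,0,0]],"gripper":[0,0,0,0,0]}'
python3 -m crank '{"travel":[[0,0,0],[0,0,0],[0,0,0],[0,0,0],[0,0,0]],"turn":[[0,0,0],[0,0,0],[0,0,0],[0,0,0],[0,0,0]],"gripper":[0,0,0,0,0]}' >/dev/null
python3 - <<'E'
from h import *
w=bot.grab_frame("wrist");np.savez("w8.npz",**w);s=bot.grab_frame("side");np.savez("s8.npz",**s)
o=bot.observe();print(o["position"],o["tool_rot"],o["qpos"])
g=cv2.cvtColor(w["pixels"],cv2.COLOR_RGB2HSV)
# expected places of handle top / hub top
C=np.array([.5141,.177]);
for th in(-50,-57,-64):
  t=np.radians(th);print(th,proj(w,[*(C+.08*np.array([np.cos(t),np.sin(t)])),.2903]))
print("hub",proj(w,[*C,.2443]))
m=((g[...,1]<50)&(g[...,2]>70)).astype(np.uint8)
n,l,st,c=cv2.connectedComponentsWithStats(m)
for i in range(1,n):
  if 300<st[i,4]<20000: print(st[i],c[i].round(1), g[l==i].mean(0).round())
E
```

```text
clock: 18.4
position: [0.5576, 0.11, 0.2408]
tool_rot: [-3.142, 0.001, 0.567]
force: [-0.5, 0.4, -0.6]
grip_width: 0.0852
finger_force: 0.0
clock: 18.9
position: [0.5114, 0.1827, 0.3213]
tool_rot: [-3.139, -0.0, 0.573]
force: [-0.2, -0.2, 0.0]
grip_width: 0.0855
finger_force: 0.0
[0.51383985 0.17755801 0.32102435] [3.14154581e+00 1.28660931e-04 5.66440168e-01] [-0.79720346  0.32894767  0.47006925  1.71789906 -0.16215408  1.13347741
 -1.28419028]
-50 (np.float64(479.4832323886469), np.float64(257.54851959798134))
-57 (np.float64(478.2867153006292), np.float64(275.4798947956673))
-64 (np.float64(474.80422782091796), np.float64(292.87327773565636))
hub (np.float64(319.66081896214484), np.float64(246.08659175539603))
[ 541   27   72   69 2335] [571.7  63. ] [ 12.  23. 127.]
[  233    87   226   168 14013] [332.3 161.4] [ 30.  15. 131.]
[ 298  208  146   86 5069] [362.8 242.2] [ 10.  20. 110.]
[473 242  31  31 724] [488.4 257.6] [ 12.  23. 138.]
```

Run:
```python
from h import *
from scipy.optimize import brentq
w=dict(np.load("w8.npz"));v=dict(np.load("w7.npz"))
g=cv2.cvtColor(w["pixels"],cv2.COLOR_RGB2HSV)
m=((g[...,1]<50)&(g[...,2]>70)).astype(np.uint8)
for y in range(205,300,6):
  xs=np.where(m[y,270:460])[0]+270; print(y,(xs.min(),xs.max(),len(xs)) if len(xs) else None,end=" ")
print()
for f in(w,v):
  c=-f["extrinsics"][:3,:3].T@f["extrinsics"][:3,3];print("cam",c)
# handle top triangulated: start side frame not kept; use new side frame
s=dict(np.load("s8.npz"))
K=onz(w,488.4,257.6,.2903);print("K",K,proj(s,K))
gs=cv2.cvtColor(s["pixels"],cv2.COLOR_RGB2GRAY);u,q=map(int,proj(s,K))
print(u,q);print(gs[q-12:q+14,u-9:u+10])
```

```text
205 (np.int64(270), np.int64(386), 107) 211 (np.int64(270), np.int64(442), 85) 217 (np.int64(270), np.int64(425), 101) 223 (np.int64(270), np.int64(422), 134) 229 (np.int64(270), np.int64(422), 144) 235 (np.int64(270), np.int64(424), 111) 241 (np.int64(270), np.int64(415), 94) 247 (np.int64(300), np.int64(362), 34) 253 (np.int64(301), np.int64(366), 38) 259 (np.int64(301), np.int64(370), 42) 265 (np.int64(302), np.int64(374), 47) 271 (np.int64(332), np.int64(379), 48) 277 (np.int64(336), np.int64(379), 44) 283 (np.int64(341), np.int64(371), 31) 289 (np.int64(345), np.int64(361), 17) 295 None 
cam [0.58017866 0.22083859 0.46371632]
cam [0.5792929  0.21900416 0.46751759]
K [0.56788234 0.11195046 0.2903    ] (np.float64(295.4750962685826), np.float64(177.31575909902898))
295 177
[[137 138 137 135 132 132 151 180 192 195 196 198 198 198 198 198 198 201
  206]
 [138 138 136 135 131 131 151 177 192 194 195 196 198 199 199 197 197 198
  201]
 [139 138 137 136 131 130 146 173 188 192 194 196 196 198 198 198 197 197
  198]
 [139 139 137 135 131 125 135 165 186 190 192 193 195 196 197 198 199 
[... 1093 characters left out ...]
  66  70  78  81  81  83 115 168 200 206 206
  204]
 [ 70  70  69  68  66  63  60  62  65  67  70  70  72 104 163 200 208 207
  205]
 [ 70  69  70  69  66  62  61  62  64  64  67  65  69 101 162 202 209 209
  207]
 [ 71  71  70  69  66  63  61  62  64  64  65  65  70 105 163 201 210 210
  207]
 [ 71  70  70  70  66  62  61  62  63  63  64  64  73 115 170 202 209 211
  210]
 [ 71  70  70  67  65  62  63  63  64  64  64  65  81 128 177 202 209 210
  210]
 [ 70  70  70  69  65  63  62  62  63  64  64  65  81 130 179 202 207 208
  210]
 [ 71  71  70  68  66  62  62  63  64  64  64  64  83 134 181 200 205 207
  209]
 [ 73  71  70  69  64  63  63  65  65  64  64  64  88 144 186 200 203 206
  208]]
```

Run:
```python
from h import *
R={}
for n,box in(("w7",(285,345,65,125)),("w8",(460,520,230,290))):
  w=dict(np.load(n+".npz"));x0,x1,y0,y1=box
  g=cv2.cvtColor(w["pixels"],cv2.COLOR_RGB2HSV)[y0:y1,x0:x1]
  # dark rim + disc: brown rim is saturated/dark
  m=((g[...,1]<50)&(g[...,2]>115)).astype(np.uint8)
  k,l,st,c=cv2.connectedComponentsWithStats(m)
  i=1+np.argmax(st[1:,4]);cc=max(cv2.findContours((l==i).astype(np.uint8),0,1)[0],key=cv2.contourArea)
  e=cv2.fitEllipse(cc);u,v=e[0][0]+x0,e[0][1]+y0
  R[n]=onz(w,u,v,.2915 if n=="w7" else .2903);print(n,st[i],e,(u,v),R[n])
a,b=R["w7"][:2],R["w8"][:2];d=b-a;L=np.linalg.norm(d);ang=2*np.degrees(np.arcsin(L/.16))
th=np.degrees(np.arctan2(d[1],d[0]))+90+ang/2;C=a-.08*np.array([np.cos(np.radians(th)),np.sin(np.radians(th))]);print(L,ang,th,th-ang,C)
for C in([.5141,.177],[.515,.178],[.516,.177]):
  for p in(a,b): d=p-C;print(C,np.linalg.norm(d),np.degrees(np.arctan2(d[1],d[0])))
```

```text
w7 [  12   12   35   37 1039] ((28.81072235107422, 30.061355590820312), (34.56647872924805, 36.41217803955078), 179.99281311035156) (313.8107223510742, 95.06135559082031) [0.5848727  0.22434463 0.2915    ]
w8 [ 14  14  30  29 687] ((28.763580322265625, 27.948991775512695), (26.538253784179688, 31.005470275878906), 48.2591552734375) (488.7635803222656, 257.9489917755127) [0.56783594 0.1116753  0.2903    ]
0.11395010936692708 90.82646398930402 36.81465683540358 -54.011807153900435 [0.52082646 0.17640635]
[0.5141, 0.177] 0.08514863035128611 33.78122886306732
[0.5141, 0.177] 0.08458644580542544 -50.55936815402475
[0.515, 0.178] 0.08384520935340355 33.55521260831615
[0.515, 0.178] 0.08479741457202503 -51.45828245891175
[0.516, 0.177] 0.08357609092855903 34.50549597941471
[0.516, 0.177] 0.08339232729863971 -51.56757390290681
```

```bash
python3 -m crank '{"travel":[[2.5,-3.2,0],[5.1,-6.4,0],[5.1,-6.4,-2],[5.1,-6.4,-5],[5.1,-6.4,-7.9]],"turn":[[0,0,0],[0,0,0],[0,0,0],[0,0,0],[0,0,0]],"gripper":[0,0,0,0,0]}' 40
python3 -m crank '{"travel":[[0,0,0],[0,0,0],[0,0,0],[0,0,0],[0,0,0]],"turn":[[0,0,0],[0,0,0],[0,0,0],[0,0,0],[0,0,0]],"gripper":[0.5,1,1,1,1]}'
python3 -m crank '{"travel":[[0,0,0],[0,0,0],[0,0,0],[0,0,0],[0,0,0]],"turn":[[0,0,0],[0,0,0],[0,0,0],[0,0,0],[0,0,0]],"gripper":[1,1,1,1,1]}'
python3 -c "
from h import *
o=bot.observe();print(o['moment'],o['qpos'])"
```

```text
clock: 20.0
position: [0.5649, 0.1134, 0.2411]
tool_rot: [3.141, -0.0, 0.566]
force: [0.1, 0.8, 0.4]
grip_width: 0.0856
finger_force: 0.0
clock: 20.5
position: [0.5674, 0.112, 0.2447]
tool_rot: [3.137, -0.005, 0.565]
force: [6.3, -8.6, 13.5]
grip_width: 0.0217
finger_force: 37.6
clock: 21.0
position: [0.5673, 0.1122, 0.2448]
tool_rot: [3.138, -0.005, 0.565]
force: [9.1, -10.1, 15.3]
grip_width: 0.0223
finger_force: 37.5
[-1.51283666 -1.2668479  -0.05413723] [-0.62612358  0.46576396  0.46210108  1.73550245 -0.23992046  0.9902663
 -1.08109917]
```

```bash
python3 -m crank '{"travel":[[0.1,-0.1,0.1],[0.15,-0.15,0.2],[0.2,-0.2,0.3],[0.2,-0.2,0.3],[0.2,-0.2,0.3]],"turn":[[0,0,0],[0,0,0],[0,0,0],[0,0,0],[0,0,0]],"gripper":[1,1,1,1,1]}'
python3 -c "
from h import *
o=bot.observe();print(o['moment'],o['qpos'])"
```

```text
clock: 21.5
position: [0.5672, 0.1119, 0.2459]
tool_rot: [3.141, -0.002, 0.567]
force: [1.2, -1.9, 7.4]
grip_width: 0.0213
finger_force: 40.8
[0.27572624 0.04598957 0.03556445] [-0.62307606  0.46671713  0.4611114   1.7303688  -0.2405798   0.99908355
 -1.07783336]
```

```bash
python3 -m crank '{"travel":[[-1.06,-0.67,0.05],[-2.21,-1.18,0.04],[-3.43,-1.49,0.03],[-4.67,-1.61,0.01],[-5.93,-1.53,0]],"turn":[[0,0,0],[0,0,0],[0,0,0],[0,0,0],[0,0,0]],"gripper":[1,1,1,1,1]}'
python3 -c "
from h import *
o=bot.observe();print(o['moment'])"
```

```text
clock: 22.0
position: [0.5085, 0.0947, 0.2465]
tool_rot: [3.139, -0.003, 0.565]
force: [2.5, -13.6, 15.8]
grip_width: 0.0215
finger_force: 38.2
[-2.07626635 -0.54898533 -0.03631821]
```

```bash
python3 -m crank '{"travel":[[-1.23,0.13,0.05],[-2.42,0.52,0.1],[-3.52,1.12,0.1],[-4.52,1.88,0.1],[-5.38,2.79,0.09]],"turn":[[0,0,0],[0,0,0],[0,0,0],[0,0,0],[0,0,0]],"gripper":[1,1,1,1,1]}'
python3 -c "
from h import *
o=bot.observe();print(o['moment'])"
```

```text
clock: 22.5
position: [0.4529, 0.1231, 0.2465]
tool_rot: [3.141, 0.001, 0.566]
force: [-6.1, -9.9, 10.6]
grip_width: 0.021
finger_force: 38.7
[-2.04122753  0.81737674  0.01420714]
```

```bash
python3 -m crank '{"travel":[[-0.83,0.92,0.03],[-1.4,2.07,0.03],[-1.79,3.3,0.02],[-1.98,4.57,0.01],[-1.97,5.86,0]],"turn":[[0,0,0],[0,0,0],[0,0,0],[0,0,0],[0,0,0]],"gripper":[1,1,1,1,1]}'
python3 -c "
from h import *
o=bot.observe();print(o['moment'])"
```

```text
clock: 23.0
position: [0.4337, 0.1831, 0.2465]
tool_rot: [3.141, -0.0, 0.567]
force: [-1.3, -3.6, 4.6]
grip_width: 0.0213
finger_force: 39.3
[-1.13390809 -0.17369019 -0.01960866]
```

Run:
```python
import numpy as np
for k in range(8):
  t0=175-45*k; p=lambda t:8.2*np.array([np.cos(np.radians(t)),np.sin(np.radians(t))])
  print(t0,[[*np.round(p(t0-9*j)-p(t0),2).tolist(),round(-.0125*j,2)] for j in range(1,6)])
```

```text
175 [[0.21, 1.27, -0.01], [0.62, 2.49, -0.03], [1.21, 3.63, -0.04], [1.98, 4.67, -0.05], [2.9, 5.57, -0.06]]
130 [[1.05, 0.75, -0.01], [2.2, 1.32, -0.03], [3.43, 1.71, -0.04], [4.7, 1.9, -0.05], [5.99, 1.89, -0.06]]
85 [[1.27, -0.21, -0.01], [2.49, -0.62, -0.03], [3.63, -1.21, -0.04], [4.67, -1.98, -0.05], [5.57, -2.9, -0.06]]
40 [[0.75, -1.05, -0.01], [1.32, -2.2, -0.03], [1.71, -3.43, -0.04], [1.9, -4.7, -0.05], [1.89, -5.99, -0.06]]
-5 [[-0.21, -1.27, -0.01], [-0.62, -2.49, -0.03], [-1.21, -3.63, -0.04], [-1.98, -4.67, -0.05], [-2.9, -5.57, -0.06]]
-50 [[-1.05, -0.75, -0.01], [-2.2, -1.32, -0.03], [-3.43, -1.71, -0.04], [-4.7, -1.9, -0.05], [-5.99, -1.89, -0.06]]
-95 [[-1.27, 0.21, -0.01], [-2.49, 0.62, -0.03], [-3.63, 1.21, -0.04], [-4.67, 1.98, -0.05], [-5.57, 2.9, -0.06]]
-140 [[-0.75, 1.05, -0.01], [-1.32, 2.2, -0.03], [-1.71, 3.43, -0.04], [-1.9, 4.7, -0.05], [-1.89, 5.99, -0.06]]
```

```bash
python3 -m crank '{"travel":[[0.21,1.27,-0.01],[0.62,2.49,-0.03],[1.21,3.63,-0.04],[1.98,4.67,-0.05],[2.9,5.57,-0.06]],"turn":[[0,0,0],[0,0,0],[0,0,0],[0,0,0],[0,0,0]],"gripper":[1,1,1,1,1]}'
python3 -m crank '{"travel":[[1.05,0.75,-0.01],[2.2,1.32,-0.03],[3.43,1.71,-0.04],[4.7,1.9,-0.05],[5.99,1.89,-0.06]],"turn":[[0,0,0],[0,0,0],[0,0,0],[0,0,0],[0,0,0]],"gripper":[1,1,1,1,1]}'
```

```text
clock: 23.5
position: [0.4634, 0.2386, 0.2459]
tool_rot: [3.141, -0.0, 0.567]
force: [0.1, -5.5, 6.8]
grip_width: 0.0214
finger_force: 41.0
clock: 24.0
position: [0.5229, 0.2568, 0.2448]
tool_rot: [3.141, 0.002, 0.567]
force: [-4.0, -5.5, 0.6]
grip_width: 0.021
finger_force: 40.2
```

```bash
python3 -m crank '{"travel":[[1.27,-0.21,-0.01],[2.49,-0.62,-0.03],[3.63,-1.21,-0.04],[4.67,-1.98,-0.05],[5.57,-2.9,-0.06]],"turn":[[0,0,0],[0,0,0],[0,0,0],[0,0,0],[0,0,0]],"gripper":[1,1,1,1,1]}'
python3 -c "
from h import *
o=bot.observe();print(o['moment'])"
```

```text
clock: 24.5
position: [0.5776, 0.2281, 0.2437]
tool_rot: [-3.141, 0.003, 0.567]
force: [-9.1, -1.5, -1.4]
grip_width: 0.0213
finger_force: 39.0
[-0.65031847  2.13424481 -0.01135014]
```

```bash
python3 -m crank '{"travel":[[0.7,-1.07,-0.01],[1.27,-2.23,-0.03],[1.66,-3.46,-0.04],[1.85,-4.73,-0.05],[1.84,-6.02,-0.06]],"turn":[[0,0,0],[0,0,0],[0,0,0],[0,0,0],[0,0,0]],"gripper":[1,1,1,1,1]}'
python3 -m crank '{"travel":[[-0.21,-1.27,-0.01],[-0.62,-2.49,-0.03],[-1.21,-3.63,-0.04],[-1.98,-4.67,-0.05],[-2.9,-5.57,-0.06]],"turn":[[0,0,0],[0,0,0],[0,0,0],[0,0,0],[0,0,0]],"gripper":[1,1,1,1,1]}'
```

```text
clock: 25.0
position: [0.5959, 0.1689, 0.2433]
tool_rot: [-3.14, 0.002, 0.568]
force: [-7.1, 4.8, 1.5]
grip_width: 0.0209
finger_force: 39.5
clock: 25.5
position: [0.5673, 0.1141, 0.2434]
tool_rot: [-3.139, -0.001, 0.568]
force: [-2.6, 10.3, 5.0]
grip_width: 0.0209
finger_force: 41.0
```

```bash
python3 -m crank '{"travel":[[-1.08,-0.69,-0.01],[-2.24,-1.25,-0.03],[-3.47,-1.63,-0.04],[-4.74,-1.82,-0.05],[-6.03,-1.81,-0.06]],"turn":[[0,0,0],[0,0,0],[0,0,0],[0,0,0],[0,0,0]],"gripper":[1,1,1,1,1]}'
python3 - <<'E'
import numpy as np
for k in range(17):
  t0=-95-27*k; p=lambda t:8.2*np.array([np.cos(np.radians(t)),np.sin(np.radians(t))])
  print(t0,t0%360,[[*np.round(p(t0-5.4*j)-p(t0),2).tolist(),round(-.0075*j,2)] for j in range(1,6)],"rad",np.round(p(t0-27)/8.2,2),"cw",np.round([np.sin(np.radians(t0-27)),-np.cos(np.radians(t0-27))],2))
E
```

```text
clock: 26.0
position: [0.5079, 0.0951, 0.2431]
tool_rot: [3.141, -0.003, 0.567]
force: [4.3, 3.9, 2.3]
grip_width: 0.0213
finger_force: 40.2
-95 265 [[-0.77, 0.1, -0.01], [-1.52, 0.28, -0.01], [-2.25, 0.52, -0.02], [-2.96, 0.84, -0.03], [-3.63, 1.21, -0.04]] rad [-0.53 -0.85] cw [-0.85  0.53]
-122 238 [[-0.64, 0.44, -0.01], [-1.23, 0.94, -0.01], [-1.77, 1.49, -0.02], [-2.25, 2.09, -0.03], [-2.68, 2.73, -0.04]] rad [-0.86 -0.52] cw [-0.52  0.86]
-149 211 [[-0.37, 0.68, -0.01], [-0.67, 1.39, -0.01], [-0.9, 2.13, -0.02], [-1.06, 2.88, -0.03], [-1.15, 3.65, -0.04]] rad [-1.   -0.07] cw [-0.07  1.  ]
-176 184 [[-0.02, 0.77, -0.01], [0.04, 1.54, -0.01], [0.17, 2.3, -0.02], [0.36, 3.05, -0.03], [0.63, 3.78, -0.04]] rad [-0.92  0.39] cw [0.39 0.92]
-203 157 [[0.34, 0.7, -0.01], [0.73, 1.36, -0.01], [1.19, 1.98, -0.02], [1.71, 2.55, -0.03], [2.28, 3.08, -0.04]] rad [-0.64  0.77] cw [0.77 0.64]
-230 130 [[0.61, 0.47, -0.01], [1.27, 0.88, -0.01], [1.96, 1.22, -0.02], [2.68, 1.5, -0.03], [3.43, 1.71, -0.04]] rad [-0.22  0.97] cw [0.97 0.22]
-257 103 [[0.76, 0.14, -0.01], [1.53, 0.2, -0.01], [2.3
[... 935 characters left out ...]
-0.02], [-2.88, -1.06, -0.03], [-3.65, -1.15, -0.04]] rad [ 0.07 -1.  ] cw [-1.   -0.07]
-446 274 [[-0.77, -0.02, -0.01], [-1.54, 0.04, -0.01], [-2.3, 0.17, -0.02], [-3.05, 0.36, -0.03], [-3.78, 0.63, -0.04]] rad [-0.39 -0.92] cw [-0.92  0.39]
-473 247 [[-0.7, 0.34, -0.01], [-1.36, 0.73, -0.01], [-1.98, 1.19, -0.02], [-2.55, 1.71, -0.03], [-3.08, 2.28, -0.04]] rad [-0.77 -0.64] cw [-0.64  0.77]
-500 220 [[-0.47, 0.61, -0.01], [-0.88, 1.27, -0.01], [-1.22, 1.96, -0.02], [-1.5, 2.68, -0.03], [-1.71, 3.43, -0.04]] rad [-0.97 -0.22] cw [-0.22  0.97]
-527 193 [[-0.14, 0.76, -0.01], [-0.2, 1.53, -0.01], [-0.2, 2.3, -0.02], [-0.12, 3.07, -0.03], [0.03, 3.83, -0.04]] rad [-0.97  0.24] cw [0.24 0.97]
```

```bash
cat > g.py <<'E'
import sys
from h import *
f=bot.observe()["force"];sys.exit(0 if np.hypot(f[0],f[1])<8 else 1)
E
python3 -m crank '{"travel":[[-0.77,0.1,-0.01],[-1.52,0.28,-0.01],[-2.25,0.52,-0.02],[-2.96,0.84,-0.03],[-3.63,1.21,-0.04]],"turn":[[0,0,0],[0,0,0],[0,0,0],[0,0,0],[0,0,0]],"gripper":[1,1,1,1,1]}'
python3 g.py && python3 -m crank '{"travel":[[-0.64,0.44,-0.01],[-1.23,0.94,-0.01],[-1.77,1.49,-0.02],[-2.25,2.09,-0.03],[-2.68,2.73,-0.04]],"turn":[[0,0,0],[0,0,0],[0,0,0],[0,0,0],[0,0,0]],"gripper":[1,1,1,1,1]}'
python3 g.py && python3 -m crank '{"travel":[[-0.37,0.68,-0.01],[-0.67,1.39,-0.01],[-0.9,2.13,-0.02],[-1.06,2.88,-0.03],[-1.15,3.65,-0.04]],"turn":[[0,0,0],[0,0,0],[0,0,0],[0,0,0],[0,0,0]],"gripper":[1,1,1,1,1]}'
```

```text
clock: 26.5
position: [0.471, 0.1069, 0.242]
tool_rot: [3.141, -0.0, 0.567]
force: [4.5, 0.4, 3.9]
grip_width: 0.021
finger_force: 39.9
clock: 27.0
position: [0.4443, 0.1343, 0.2416]
tool_rot: [3.141, -0.0, 0.567]
force: [5.9, -1.1, 2.4]
grip_width: 0.0211
finger_force: 39.7
clock: 27.5
position: [0.4331, 0.1705, 0.2413]
tool_rot: [3.141, -0.0, 0.567]
force: [7.7, -3.6, 3.4]
grip_width: 0.0211
finger_force: 39.9
```

```bash
python3 -m crank '{"travel":[[0.03,0.77,-0.01],[0.09,1.54,-0.01],[0.22,2.3,-0.02],[0.41,3.05,-0.03],[0.68,3.78,-0.04]],"turn":[[0,0,0],[0,0,0],[0,0,0],[0,0,0],[0,0,0]],"gripper":[1,1,1,1,1]}'
python3 g.py && python3 -m crank '{"travel":[[0.34,0.7,-0.01],[0.73,1.36,-0.01],[1.19,1.98,-0.02],[1.71,2.55,-0.03],[2.28,3.08,-0.04]],"turn":[[0,0,0],[0,0,0],[0,0,0],[0,0,0],[0,0,0]],"gripper":[1,1,1,1,1]}'
python3 g.py && python3 -m crank '{"travel":[[0.61,0.47,-0.01],[1.27,0.88,-0.01],[1.96,1.22,-0.02],[2.68,1.5,-0.03],[3.43,1.71,-0.04]],"turn":[[0,0,0],[0,0,0],[0,0,0],[0,0,0],[0,0,0]],"gripper":[1,1,1,1,1]}'
```

```text
clock: 28.0
position: [0.4392, 0.2073, 0.2406]
tool_rot: [3.14, 0.002, 0.566]
force: [0.3, -9.9, 8.8]
grip_width: 0.0211
finger_force: 42.6
```

```bash
python3 -m crank '{"travel":[[0,0,0],[0,0,0],[0,0,0],[0,0,0],[0,0,0]],"turn":[[0,0,0],[0,0,0],[0,0,0],[0,0,0],[0,0,0]],"gripper":[1,1,1,1,1]}'
python3 -c "
from h import *
o=bot.observe();print(o['moment'],o['position'],o['force'])"
```

```text
clock: 28.5
position: [0.4393, 0.2073, 0.2407]
tool_rot: [3.14, 0.002, 0.567]
force: [1.0, -5.1, 7.9]
grip_width: 0.0208
finger_force: 42.3
[-1.79596738e+00 -8.55524669e-01 -4.33305534e-04] [0.43929868 0.2073211  0.24066893] [ 0.95619523 -5.12752132  7.89405586]
```

```bash
python3 -m crank '{"travel":[[0.12,0.26,0.02],[0.24,0.52,0.02],[0.38,0.77,0.02],[0.52,1.02,0.02],[0.67,1.26,0.02]],"turn":[[0,0,0],[0,0,0],[0,0,0],[0,0,0],[0,0,0]],"gripper":[1,1,1,1,1]}'
```

```text
clock: 29.0
position: [0.4455, 0.2192, 0.2407]
tool_rot: [3.14, 0.004, 0.566]
force: [-3.1, -11.6, 10.9]
grip_width: 0.021
finger_force: 43.7
```

```bash
python3 -m crank '{"travel":[[0,0,0],[0,0,0],[0,0,0.1],[0,0,0.1],[0,0,0.1]],"turn":[[0,0,0],[0,0,0],[0,0,0],[0,0,0],[0,0,0]],"gripper":[1,1,0.6,0,0]}'
python3 -m crank '{"travel":[[0,0,0],[0,0,0],[0,0,0.5],[0,0,2],[0,0,5]],"turn":[[0,0,0],[0,0,0],[0,0,0],[0,0,0],[0,0,0]],"gripper":[0,0,0,0,0]}'
python3 -m crank '{"travel":[[0,0,4],[0,0,8],[0,0,10],[0,0,10],[0,0,10]],"turn":[[0,0,0],[0,0,0],[0,0,0],[0,0,0],[0,0,0]],"gripper":[0,0,0,0,0]}'
python3 -m crank '{"travel":[[0,0,0],[0,0,0],[0,0,0],[0,0,0],[0,0,0]],"turn":[[0,0,0],[0,0,0],[0,0,0],[0,0,0],[0,0,0]],"gripper":[0,0,0,0,0]}'
python3 - <<'E'
from h import *
w=bot.grab_frame("wrist")
print(bot.observe()["position"])
g=cv2.cvtColor(w["pixels"],cv2.COLOR_RGB2HSV)
print("exp",proj(w,[.4455,.2192,.283]),"hub",proj(w,[.5145,.1765,.237]))
m=((g[...,1]<50)&(g[...,2]>70)).astype(np.uint8)
n,l,st,c=cv2.connectedComponentsWithStats(m)
for i in range(1,n):
  if 200<st[i,4]<20000: print(st[i],c[i].round(1))
E
```

```text
clock: 29.5
position: [0.4459, 0.2211, 0.2417]
tool_rot: [-3.141, 0.001, 0.567]
force: [0.4, -0.6, -0.2]
grip_width: 0.0621
finger_force: 0.0
clock: 30.0
position: [0.4458, 0.2205, 0.2916]
tool_rot: [3.141, 0.003, 0.567]
force: [-0.2, 0.2, 0.4]
grip_width: 0.0854
finger_force: 0.0
clock: 30.5
position: [0.4464, 0.2209, 0.392]
tool_rot: [-3.141, -0.0, 0.567]
force: [-0.7, -0.6, 0.1]
grip_width: 0.0856
finger_force: 0.0
clock: 31.0
position: [0.4465, 0.2209, 0.3918]
tool_rot: [3.142, 0.0, 0.567]
force: [-0.3, 0.5, -0.1]
grip_width: 0.0853
finger_force: 0.0
[0.44650679 0.22089639 0.39189003]
exp (np.float64(320.10039687681797), np.float64(232.91098123733428)) hub (np.float64(411.6128803739392), np.float64(172.95942307548302))
[ 571   10   64   61 1774] [598.1  42. ]
[  303    60   200   171 12192] [401.9 139.9]
[ 301  146   69   64 2123] [336.6 178.6]
[ 235  384  120   41 2549] [292.9 401.9]
[216 408  19  34 360] [225.4 426. ]
```

```bash
python3 -m crank '{"travel":[[3.4,-2.2,0],[6.8,-4.4,0],[6.8,-4.4,-3],[6.8,-4.4,-7],[6.8,-4.4,-11]],"turn":[[0,0,0],[0,0,0],[0,0,0],[0,0,0],[0,0,0]],"gripper":[1,1,1,1,1]}' >/dev/null
python3 -m crank '{"travel":[[0,0,-1],[0,0,-2],[0,0,-2.8],[0,0,-2.8],[0,0,-2.8]],"turn":[[0,0,0],[0,0,0],[0,0,0],[0,0,0],[0,0,0]],"gripper":[1,1,1,1,1]}'
python3 -m crank '{"travel":[[0,0,-0.2],[0,0,-0.4],[0,0,-0.6],[0,0,-0.8],[0,0,-1]],"turn":[[0,0,0],[0,0,0],[0,0,0],[0,0,0],[0,0,0]],"gripper":[1,1,1,1,1]}'
```

```text
clock: 32.05
position: [0.5149, 0.1771, 0.2549]
tool_rot: [3.142, -0.001, 0.567]
force: [-0.7, -0.4, 1.6]
grip_width: 0.0001
finger_force: 0.0
clock: 32.55
position: [0.5145, 0.1769, 0.2438]
tool_rot: [-3.142, 0.0, 0.567]
force: [0.9, 1.0, 0.2]
grip_width: -0.0002
finger_force: 0.0
```

```bash
python3 -m crank '{"travel":[[0,0,-0.15],[0,0,-0.3],[0,0,-0.45],[0,0,-0.6],[0,0,-0.7]],"turn":[[0,0,0],[0,0,0],[0,0,0],[0,0,0],[0,0,0]],"gripper":[1,1,1,1,1]}'
```

```text
clock: 33.05
position: [0.5153, 0.1773, 0.2378]
tool_rot: [3.142, -0.002, 0.567]
force: [-0.4, 0.2, 21.6]
grip_width: -0.0001
finger_force: 10.4
```

```bash
python3 -m crank '{"travel":[[0,0,2],[0,0,6],[0,0,10],[0,0,14],[0,0,14]],"turn":[[0,0,0],[0,0,0],[0,0,0],[0,0,0],[0,0,0]],"gripper":[1,1,1,1,1]}'
python3 -m crank '{"travel":[[0,0,0],[0,0,0],[0,0,0],[0,0,0],[0,0,0]],"turn":[[0,0,0],[0,0,0],[0,0,0],[0,0,0],[0,0,0]],"gripper":[1,1,1,1,1]}'
python3 -c "
from workcell import bot
print(bot.job_done())"
```

```text
clock: 33.55
position: [0.5161, 0.1771, 0.3817]
tool_rot: [3.141, -0.007, 0.567]
force: [-0.3, -0.0, -0.4]
grip_width: 0.0002
finger_force: 0.0
clock: 34.05
position: [0.5144, 0.1769, 0.3766]
tool_rot: [3.142, 0.001, 0.567]
force: [-0.1, 0.6, 0.1]
grip_width: -0.0004
finger_force: 0.0
the job is handed in; nothing more can be done
None
```

The job is handed in at about 34 s, with no verdict returned: the crank is seated on the squared end and was wound until about 11 N at the handle (firm grip is 8–13 N, crushing over 16 N), then released and left on the screw, with the arm lifted clear.

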